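# Turn the catalogue divider over and clamp it

### The arm

A 6-joint arm with a two-finger parallel gripper is mounted at the origin on the work surface. World frame = base frame: x ahead of the robot, y to its left, z up, the work surface at z = 0. Lengths are in m, angles in rad, forces in N, time in s.
With the tool pointing down it reaches from about 0.35 to 0.775 m from the base axis. Payload 7.3 kg.
Tool frame: the origin (TCP) lies at the very end of the fingers, on their centre line; the grasp point (between the pads) lies 19 mm behind it; z points along the fingers, y is the direction in which the jaws open and shut (so a half turn about z gives the same grasp; the last joint's range is limited). The gripper opens to 92 mm and grips with 3 to 60 N. Pads are 19 mm wide; open, the fingers measure 130 mm over their backs; the gripper's body (75 mm by 190 mm) begins 47 mm behind the grasp point.
Start: joints at [1.161, 0.342, 1.524, -0, 1.275, -0.146], TCP at [0.137, 0.507, 0.227] pointing down, gripper open.
Joint ranges: [-2.53, 2.53], [-0.77, 2.02], [0.04, 2.7], [-1, 4.14], [0.28, 2.66], [-3.11, 3.11]. Speed limits (rad/s): [2.57, 2.57, 3.14, 3.14, 3.14, 3.14].

### API

Orientations are given as [roll, pitch, yaw] about the fixed x, y, z axes, in that order (R = Rz(yaw) Ry(pitch) Rx(roll)).
In Python, from cell import robot gives the robot as it stands.
- The arm moves only by the shell command python3 -m pendant 'ROWS' [OPENING] [FORCE]. ROWS is JSON, a list of rows, each a list of 2 entries, a list of its own where there are three numbers: the shift along the tool's x, y, z in mm, then the turn about the tool's z in degrees. In form: [[[x, y, z], turn], ...]. A call has 1 to 10 rows; each row is the pose to reach, as a shift and turn from the pose measured when the call began, along the tool's axes at that moment; what a row does not reach only later rows make up. A row lasts 1/12 s, in which the tool goes at most 41.7 mm and 7.16 degrees, less where a joint would pass 70% of its speed; a pose out of reach is approached as far as the arm can. A call with a gripper value outside its range is refused whole. OPENING is the opening, from 0 (shut) to 1 (fully open), set as the call begins (- or left out, the last holds). The fingers move at their own pace and stop on an object; FORCE is the grip in N (left out, the last holds). Time passes only in rows, so rows that repeat a pose let the fingers close. It gives the time, the measured TCP pose, the force and the opening at its end, in the units of the state.
- robot.observe(): the state, without advancing time (a new reading comes with each control period).
- robot.read_camera(name): name is "scene" or "top" or "wrist"; returns the picture (480x640x3 uint8, red, green, blue); there is no depth.
- robot.calibration(name): a dict with "vfov" (degrees; the focal length in pixels is half the picture's height over the tangent of half this angle, whatever the lens; pixels are square), "cx", "cy" (the principal point, pixels), "rvec" (rotation vector, rad) and "tvec" (3), from world to camera coordinates, as OpenCV has them. Camera axes: x right, y down, z forward; pixel columns grow to the right and rows downward; lengths in m; the calibration is good to about 2 mm. A picture is of the moment at which its call begins: read the wrist's pose just before it. calibration takes no time and is no camera call; for the wrist camera it gives the pose at the moment of the call.
- robot.hand_in(): hands the job in, once; it reports no verdict.
Trained networks look in the newest picture that a camera, given by its name, has taken for a name from the list of things; names that differ only in an ending like _2 or _b are one class to them, and where a whole thing is asked for, a point or a joint stands for the part that bears it (a point fixed in the world has none). Each returns a list of dicts, best first, with "p" (0 to 1); they miss things now and then, are a little off and sometimes report something else, mostly with a low value. They report only what shows in the picture. A call takes as long as a camera call.
- robot.find_in(camera, query): "xy" ([column, row] as shares, 0 to 1, of the picture: columns of its width, rows of its height, amid what is visible of it).
The state is a dict: "time": time; "qpos": joint angles; "qvel": joint speeds; "joint_efforts": joint torques, N m; "tool_pos": TCP position; "tool_rot": TCP orientation; "contact_force": force on the tool from outside, world axes, zero at the start; "torque": the same for the moment, N m; "opening": finger opening in m.
Only numpy, scipy, OpenCV 4.12 (cv2) and the standard library are available. Lean on these libraries where they do the work, as an engineer would, in place of code of your own. Each camera call takes 0.05 s, during which the arm holds its last target.

### The job

Turn the stiff divider leaf on the catalogue board right over its rings and press it down gently, so that it lies flat on the other pile with its ruled back face up. Then flip the page clamp's lever over until it snaps shut and holds the leaf's edge down. Leave the other things on the desk where they are.

Things in the scene. Friction and masses are not known exactly. Their poses are not given: they have to be found in the camera images.
- board: Fixed black catalogue board lying on the desk, 240 (x) x 365 (y) x 4 mm, reaching 160 mm to -y and 205 mm to +y of its origin. Origin: on the desk under the middle of the ring line; x runs along the ring line, y points across the rings from the pile where the leaf starts to the other pile, z up.
- ring_mid (a point): Middle of the ring line, the leaf's turning axis (along the board's x, 46 mm above the desk). Three steel rings, 60 mm across, are centred on it at board x = -75, 0, 75. Two fixed piles of cards, 206 mm long in x, tops 44 mm above the desk: the leaf's first pile covers board y = -26 to -118, the other y = +26 to +140.
- leaf (a joint): Angle of the divider leaf about the ring line: 0 = flat on the -y pile, 1.571 = straight up, 3.142 = flat on the +y pile. It is tight on its rings: it stays at any angle where it is left, and takes about 0.3 to 2 N at its edge to move.
- leaf_edge (a point): Middle of the leaf's free edge at mid-thickness. The leaf is one rigid white plastic plate, 210 mm long (x), 4 mm thick, reaching from 22 to 150 mm from the ring line, 80 g; its upper face is plain with one dark rule, the under face is ruled as a table. At the start it overhangs its pile by 32 mm, with 40 mm free height under it above the board.
- leaf_tab (a point): Outer end of the leaf's index tab, 162 mm from the ring line; the tab is 50 mm long (board x = -95 to -45) and stands 12 mm out from the free edge, same plate.
- clamp: Fixed steel page clamp on the board's +y margin, foot 40 x 30 mm; its place along the board's x varies. Origin: middle of its underside, 4 mm above the desk, 170 mm from the ring line; axes as the board's. Its lever turns about an axis along x.
- clamp_pivot (a point): Middle of the lever's pivot axis, 62 mm above the desk, 170 mm from the ring line. Beside the handle the lever carries a short arm with a rubber pad, which comes down on the leaf's edge as the lever shuts.
- lever (a joint): Angle of the clamp's lever: 0 = open, handle leaning away from the rings (towards +y, 45 deg above level); 1.745 = shut, handle leaning in over the leaf, 35 deg above level. An over-center spring drives it away from the middle (0.88), at most about 0.3 N m (5 N at the grip): past the middle it snaps shut by itself. Starts open.
- lever_tip (a point): Centre of the black cross grip at the end of the lever's handle, 64 mm from the pivot: a round bar 16 mm thick, 48 mm long along the board's x. The handle is a 9 mm steel bar.
- calculator: Loose desk calculator, 115 x 85 x 16 mm, off the board's (-x, -y) corner; leave it. Origin under its centre.
- mouse: Loose black computer mouse, 105 x 60 x 34 mm, beyond the board's +x side; leave it. Origin under its centre.
- stapler: Loose black stapler, 135 x 34 x 44 mm, beyond the board's +y side; leave it. Origin under its centre.
- tape_dispenser: Loose tape dispenser, 125 x 50 x 77 mm, off the board's (+x, -y) corner; leave it. Origin under its centre.
- stamp: Loose upright wooden hand stamp, 22 mm across, 58 mm tall, standing on the board's +y margin at the -x end; leave it. Origin under its centre.
- glue_stick: Loose upright glue stick, 27 mm across, 81 mm tall, standing on the board's +y margin at the +x end; leave it. Origin under its centre.
- mug: Loose white mug, 76 mm across, 85 mm tall, handle to its +y, off the board's (+x, +y) corner; leave it. Origin under its centre.

How it is judged:
On the way, in this order (a step that is already met when the one before it is completed fails the run):
1. the leaf is turned over and lies on the other pile, the clamp still open (value of joint leaf above 3.04 rad and value of joint lever below 0.8 rad), for 0.2 s.
2. the clamp's lever has snapped shut on the leaf (value of joint lever above 1.66 rad and value of joint leaf above 3.07 rad), for 0.2 s.
At the end, for the whole second after the job is handed in: The leaf lies on the +y pile within 0.07 rad of flat, the lever is within 0.085 rad of fully shut with its pad bearing on the leaf, and both are at rest (all of step 2 and velocity of joint lever between -0.1 and 0.1 rad/s and velocity of joint leaf between -0.1 and 0.1 rad/s and contact force between lever and leaf above 0.5 N); the robot touches nothing.
It fails at once if the leaf was forced (more than 35 N) (contact force between the fingers and leaf above 35 N).
It fails at once if the clamp was flipped before the leaf was over (value of joint lever above 0.95 rad and value of joint leaf below 2.9 rad).
It fails at once if another thing on the desk was moved by more than 30 mm (distance of any of calculator, mouse, stapler, tape_dispenser, stamp, glue_stick, mug from where it was at the start of the episode above 0.03 m).
It also fails if it takes over 56 s, if anything falls off the work surface, if the arm or the gripper's body presses on something with over 40 N, if the wrist force passes 120 N, or if a joint passes its speed limit or range.

## Working session

There is one attempt and no reset: what is moved stays moved. The work goes in short steps, Python scripts to look and compute and a shell command to move; the robot and the scene stay as the last step left them, time stands still between calls to the robot, and variables do not carry over. Pictures are saved under pics/ and viewed, and the job is handed in when it is done.

```bash
ls; mkdir -p pics; python3 - <<'E'
from cell import robot
import cv2
s=robot.observe();print(s)
for n in("scene","top","wrist"):
    im=robot.read_camera(n);cv2.imwrite(f"pics/{n}0.png",im[:,:,::-1]);print(n,robot.calibration(n))
    for q in("board","leaf","leaf_tab","clamp","lever_tip","stamp","glue_stick"):
        r=robot.find_in(n,q)
        print(q,[([round(a['xy'][0]*640),round(a['xy'][1]*480)],round(a['p'],2)) for a in r[:2]])
print(robot.observe()['time'])
E
```

```text
pics
{'time': 0.0, 'qpos': array([ 1.16102196e+00,  3.42727896e-01,  1.52504267e+00, -2.46399046e-05,
        1.27541279e+00, -1.45995060e-01]), 'qvel': array([ 0.00043599,  0.00016862,  0.00010384,  0.00067126,  0.00032244,
       -0.00061625]), 'joint_efforts': array([-1.82618282e-03, -4.31232584e+01, -2.44215095e+01,  7.15735881e-02,
        5.61300537e-02, -1.09139201e-04]), 'tool_pos': array([0.13669591, 0.50645143, 0.22603334]), 'tool_rot': array([-3.14001545e+00, -2.08099490e-04,  2.87782038e+00]), 'contact_force': array([-0.02437241, -0.68251344,  0.27474363]), 'torque': array([-0.00438726, -0.03199981, -0.00271681]), 'opening': 0.09165541630118551}
scene {'vfov': 45.59866581620012, 'cx': 319.3803487272968, 'cy': 242.2335871423013, 'rvec': array([ 0.86135507,  2.56003538, -1.05185561]), 'tvec': array([ 0.39909274, -0.18994745,  1.38979777])}
board [([316, 244], 0.82)]
leaf [([296, 206], 0.84), ([318, 247], 0.4)]
leaf_tab [([291, 201], 0.64)]
clamp [([383, 270], 0.73), ([317, 244], 0.63)]
lever_tip [([388, 264], 0.65), ([444, 322], 0.64)]
stamp [([387, 263], 0.7), ([410, 271], 0.54)]
glue_stick [([327, 306], 0.88)]
top {'vfov': 42.391112401997546, 'cx': 325.15582982798765, 'cy': 233.6220831213766, 'rvec': array([ 2.06668357, -2.14016441,  0.23039788]), 'tvec': array([0.06181924, 0.54787892, 1.34521651])}
board [([354, 264], 0.72), ([265, 271], 0.31)]
leaf [([398, 267], 0.66)]
leaf_tab [([397, 264], 0.89)]
clamp [([279, 270], 0.89)]
lever_tip [([264, 268], 0.69)]
stamp [([275, 303], 0.44)]
glue_stick [([282, 218], 0.78)]
wrist {'vfov': 69.7862577463966, 'cx': 320.53409279338206, 'cy': 239.33088308084598, 'rvec': array([-2.29090017, -1.7519617 , -0.27212253]), 'tvec': array([-0.52510092, -0.03715246,  0.39297511])}
board []
leaf []
leaf_tab []
clamp []
lever_tip []
stamp []
glue_stick []
1.2
```

View pics/scene0.png

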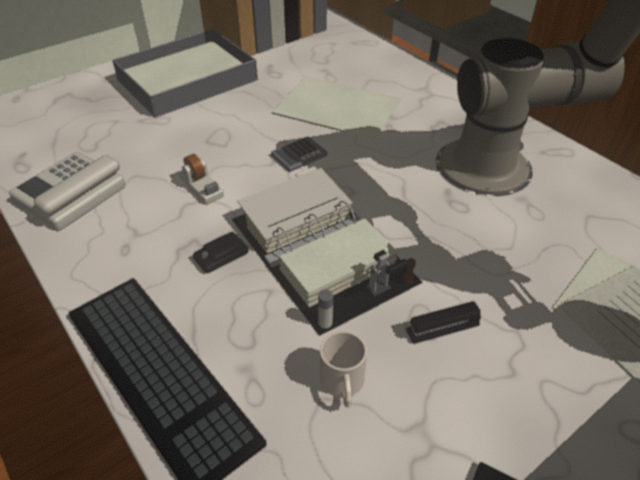

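View pics/top0.png

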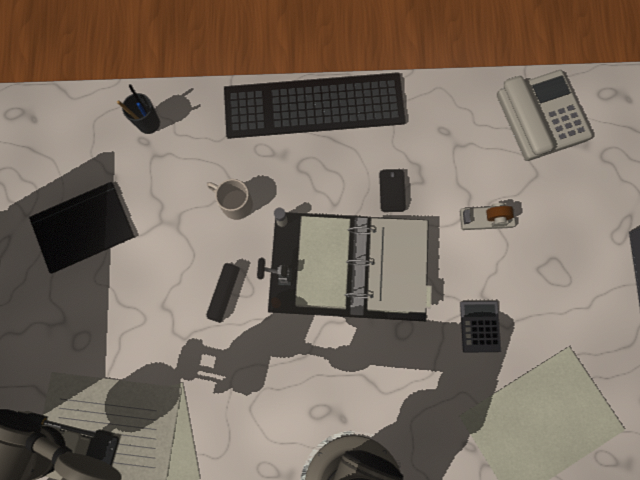

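```bash
python3 - <<'E'
import cv2
a=cv2.imread("pics/top0.png")[190:340,200:470];cv2.imwrite("pics/tc.png",cv2.resize(a,None,fx=2.96,fy=2.96,interpolation=cv2.INTER_CUBIC))
a=cv2.imread("pics/scene0.png")[155:345,220:490];cv2.imwrite("pics/sc.png",cv2.resize(a,None,fx=2.96,fy=2.96,interpolation=cv2.INTER_CUBIC))
E
cat > h.py <<'E'
import numpy as np,cv2
from cell import robot
def cam(n):
    c=robot.calibration(n);f=240/np.tan(np.radians(c['vfov']/2))
    return np.array([[f,0,c['cx']],[0,f,c['cy']],[0,0,1]]),np.array(c['rvec']),np.array(c['tvec'])
def ray(n,uv,z):
    K,r,t=cam(n);R=cv2.Rodrigues(r)[0];o=-R.T@t;d=R.T@np.linalg.inv(K)@np.array([*uv,1.]);return o+d*(z-o[2])/d[2]
def proj(n,P):
    K,r,t=cam(n);return cv2.projectPoints(np.array(P,float).reshape(-1,1,3),r,t,K,None)[0][:,0]
E
```

```text
(no output)
```

View pics/tc.png

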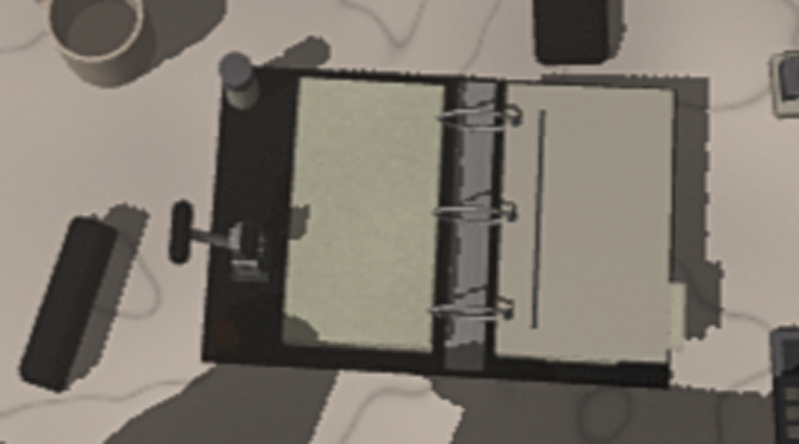

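View pics/sc.png

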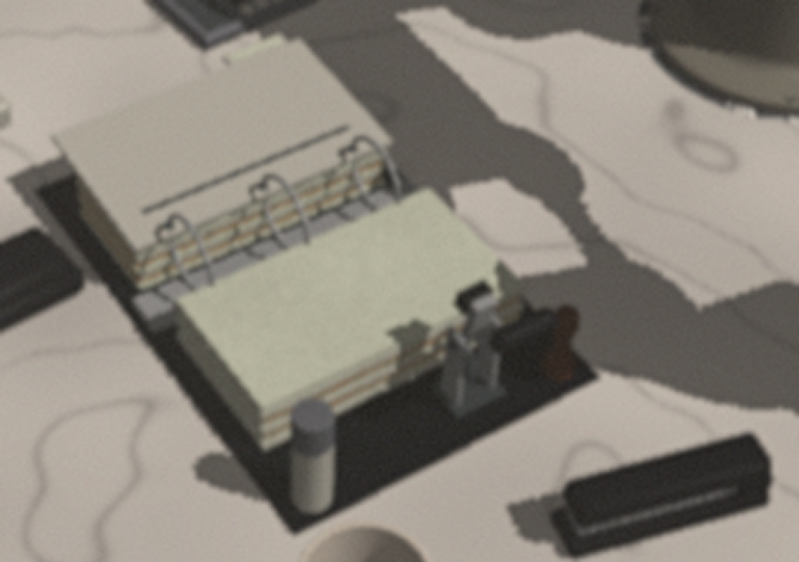

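```bash
cat > fit.py <<'E'
from h import *
from scipy.optimize import least_squares
def c(u,v): return (200+u/2.96,190+v/2.96)
def s(u,v): return (220+u/2.96,155+v/2.96)
T=[((-.12,.205,.004),c(203,360)),((-.12,-.16,.004),c(669,386)),((.105,-.15,.048),c(673,88)),((-.105,-.15,.048),c(669,362)),
((.105,-.022,.048),c(503,82)),((-.105,-.022,.048),c(495,355)),((.103,.14,.044),c(299,78)),((-.103,.14,.044),c(283,345)),((.103,.026,.044),c(444,85)),((-.103,.026,.044),c(433,352))]
S=[((.12,.205,.004),s(295,532)),((-.12,.205,.004),s(596,376)),((.105,-.15,.048),s(54,137)),((-.105,-.15,.048),s(298,41)),((.103,.14,.044),s(263,437)),((-.103,.14,.044),s(505,265)),((-.103,.026,.044),s(430,190)),((-.105,-.022,.048),s(390,140))]
def tr(p,P):
    P=np.array(P);R=np.array([[np.cos(p[2]),-np.sin(p[2])],[np.sin(p[2]),np.cos(p[2])]])
    return np.c_[P[:,:2]@R.T+p[:2],P[:,2]]
def f(p,w=(1,1)):
    return np.r_[((proj("top",tr(p,[a for a,_ in T]))-[b for _,b in T])*w[0]).ravel(),((proj("scene",tr(p,[a for a,_ in S]))-[b for _,b in S])*w[1]).ravel()]
for w in((1,1),(1,0),(0,1)):
    r=least_squares(f,[.5,.2,0],args=(w,));print(w,r.x.round(4),np.degrees(r.x[2]),r.fun.round(1))
    if w==(1,1):p=r.x;np.save("p.npy",p)
print(ray("top",c(181,232),.107),ray("top",c(250,240),.062))
def inv(P): 
    d=np.array(P[:2])-p[:2];co,si=np.cos(p[2]),np.sin(p[2]);return co*d[0]+si*d[1],-si*d[0]+co*d[1]
print(inv(ray("top",c(181,232),.107)),inv(ray("top",c(232,238),.07)),inv(ray("scene",s(468,405),.004)),inv(ray("top",c(250,278),.004)))
print("tab",tr(p,[(-.07,-.162,.046),(0,0,.046)]),inv(ray("top",c(678,315),.046)))
E
python3 fit.py
```

```text
(1, 1) [ 0.4848 -0.0331 -0.0872] -4.995154061123528 [ -1.1   0.    0.2  -0.4  -0.9   0.3  -1.1  -0.9   1.   -0.5   0.2  -1.5
  -0.2  -1.3  -0.4  -2.7   0.   -1.3  -0.3  -2.4   0.   -0.8   1.6  -1.7
  -1.3   1.3  -0.5   1.1  -0.2 -10.3   7.1   4.8  -1.   -3.1   0.4  -0.8]
(1, 0) [ 0.4824 -0.0334 -0.0817] -4.683805611265187 [-0.7  1.6  0.7  0.3 -0.9  0.9 -0.6 -0.2  0.9  0.5  0.7 -0.5 -0.3 -0.
 -0.  -1.2 -0.  -0.2  0.1 -1.2  0.  -0.   0.  -0.  -0.   0.  -0.   0.
  0.  -0.   0.   0.  -0.  -0.   0.  -0. ]
(0, 1) [ 0.4883 -0.0313 -0.0873] -5.003930649985193 [-0.  -0.  -0.  -0.  -0.  -0.  -0.  -0.   0.  -0.  -0.  -0.  -0.  -0.
 -0.  -0.  -0.  -0.  -0.  -0.  -0.9  0.8  1.  -0.4 -2.3  2.4 -1.2  2.1
 -1.2 -8.8  6.5  6.1 -1.7 -1.9 -0.4  0.3]
[0.46706995 0.18414281 0.107     ] [0.46673433 0.13671853 0.062     ]
(np.float64(-0.036626562576556), np.float64(0.21485785414641545)) (np.float64(-0.03327581672670127), np.float64(0.18057426752630434)) (np.float64(-0.02794502962677425), np.float64(0.1817290339736388)) (np.float64(-0.0538102203825422), np.float64(0.17026355355578465))
tab [[ 0.40100969 -0.18837789  0.046     ]
 [ 0.48484941 -0.03308816  0.046     ]] (np.float64(-0.07080976404345105), np.float64(-0.15901785755911624))
```

```bash
sed -i 's/s(263,437)/s(263,405)/; s/((-.103,.14,.044),s(505,265)),//' fit.py; python3 fit.py
```

```text
(1, 1) [ 0.4834 -0.0332 -0.09  ] -5.1572809635887475 [-1.2  0.4  0.2  0.4 -0.6  1.  -1.2 -0.1  1.2  0.2  0.2 -0.9  0.  -0.9
 -0.5 -2.2  0.2 -0.7 -0.4 -1.8  0.2 -1.3  2.  -1.9 -0.7  0.9  0.2  0.9
  0.1  0.1 -0.5 -3.3  0.9 -1. ]
(1, 0) [ 0.4824 -0.0334 -0.0817] -4.683805611265187 [-0.7  1.6  0.7  0.3 -0.9  0.9 -0.6 -0.2  0.9  0.5  0.7 -0.5 -0.3 -0.
 -0.  -1.2 -0.  -0.2  0.1 -1.2  0.  -0.   0.  -0.  -0.   0.  -0.   0.
  0.  -0.  -0.  -0.   0.  -0. ]
(0, 1) [ 0.4849 -0.032  -0.0974] -5.581111991943946 [-0.  -0.  -0.   0.  -0.   0.  -0.  -0.   0.  -0.  -0.  -0.  -0.  -0.
 -0.  -0.  -0.  -0.  -0.  -0.  -1.  -0.4  1.6 -0.5 -0.7  1.1  0.6  1.4
 -0.8  0.9 -0.5 -2.4  1.  -0.2]
[0.46706995 0.18414281 0.107     ] [0.46673433 0.13671853 0.062     ]
(np.float64(-0.035843626823624436), np.float64(0.21499585564084056)) (np.float64(-0.03239588402675557), np.float64(0.18072188769291225)) (np.float64(-0.027068385846879588), np.float64(0.18189173374947518)) (np.float64(-0.05290102981924768), np.float64(0.17035310993892763))
tab [[ 0.39916368 -0.18825654  0.046     ]
 [ 0.48344248 -0.03320466  0.046     ]] (np.float64(-0.06896875609664531), np.float64(-0.1589750855785138))
```

```bash
cat >> h.py <<'E'
p=np.load("p.npy")
def b2w(b):
    c,s=np.cos(p[2]),np.sin(p[2]);return np.array([c*b[0]-s*b[1]+p[0],s*b[0]+c*b[1]+p[1],b[2]])
def w2b(w):
    c,s=np.cos(p[2]),np.sin(p[2]);d=np.array(w)[:2]-p[:2];return np.array([c*d[0]+s*d[1],-s*d[0]+c*d[1],w[2]])
def plan(pts):
    "pts in board frame -> tool shifts mm"
    from scipy.spatial.transform import Rotation as Ro
    s=robot.observe();R=Ro.from_euler('xyz',s['tool_rot']).as_matrix()
    print("t",s['time'],"board pos",(w2b(s['tool_pos'])*1e3).round(1),"rel yaw",np.degrees(s['tool_rot'][2]-p[2]).round(1),"F",s['contact_force'].round(1),"q6",s['qpos'][5].round(2))
    for b in pts:print(b,"->",(R.T@(b2w(b)-s['tool_pos'])*1e3).round(1))
E
python3 -c "
from h import *
plan([(-.03,.23,.2),(-.05,.05,.2),(-.07,-.16,.2),(-.07,-.16,.1)])"
```

```text
t 1.2 board pos [-393.7  506.7  226.7] rel yaw 170.0 F [-0.1 -0.6  0.1] q6 -0.15
(-0.03, 0.23, 0.2) -> [-406.1 -209.7   26.7]
(-0.05, 0.05, 0.2) -> [-417.5 -390.4   26.7]
(-0.07, -0.16, 0.2) -> [-434.1 -600.7   26.7]
(-0.07, -0.16, 0.1) -> [-434.1 -600.7  126.7]
```

```bash
python3 -m pendant '[[[-36,-18,0],7],[[-72,-37,0],14],[[-108,-56,0],21],[[-144,-75,0],28],[[-180,-93,0],35],[[-216,-112,0],42],[[-252,-131,0],49],[[-288,-150,0],56],[[-324,-170,0],63],[[-360,-190,0],70]]' 0.9 6
python3 -c "
from h import *
plan([(-.05,.05,.2),(-.07,-.16,.2),(-.07,-.162,.1)])"
```

```text
time: 2.03
tool_pos: [0.4361, 0.2279, 0.227]
tool_rot: [3.141, -0.0, 1.65]
contact_force: [-0.4, 1.0, 0.9]
opening: 0.0822
t 2.0333 board pos [-70.6 255.8 227. ] rel yaw 99.7 F [-0.4  1.   0.9] q6 0.25
(-0.05, 0.05, 0.2) -> [-206.3  -14.3   26.9]
(-0.07, -0.16, 0.2) -> [-410.   -69.4   26.8]
(-0.07, -0.162, 0.1) -> [-412.   -69.8  126.8]
```

```bash
python3 -m pendant '[[[-38,-6,0],5],[[-78,-13,0],9.7],[[-118,-20,0],9.7],[[-158,-27,0],9.7],[[-198,-34,0],9.7],[[-238,-40,0],9.7],[[-278,-47,20],9.7],[[-318,-54,40],9.7],[[-358,-61,60],9.7],[[-396,-68,80],9.7]]' 
python3 - <<'E'
from h import *
plan([(-.07,-.16,.1)])
im=robot.read_camera("wrist");cv2.imwrite("pics/w1.png",im[:,:,::-1])
for n in("leaf_tab","leaf_edge"):print(robot.find_in("wrist",n)[:2])
print(proj("wrist",[b2w(b) for b in [(-.095,-.162,.046),(-.045,-.162,.046),(-.095,-.15,.046),(-.045,-.15,.046),(-.105,-.15,.048),(.105,-.15,.048)]]).round())
E
```

```text
time: 2.87
tool_pos: [0.4005, -0.163, 0.1522]
tool_rot: [3.14, 0.0, 1.48]
contact_force: [1.4, -0.3, -0.0]
opening: 0.0824
t 2.8667 board pos [ -71.  -136.7  152.2] rel yaw 90.0 F [ 1.4 -0.3 -0. ] q6 -0.47
(-0.07, -0.16, 0.1) -> [-23.3   0.9  52.2]
[{'xy': [0.6478, 0.3504], 'p': 0.55}]
[{'xy': [0.6516, 0.3506], 'p': 0.74}]
[[294. 267.]
 [354. 267.]
 [293. 254.]
 [354. 253.]
 [281. 255.]
 [540. 253.]]
```

View pics/w1.png

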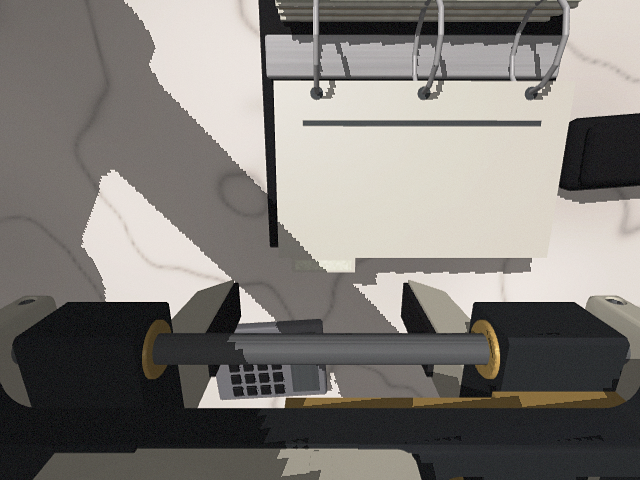

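```bash
python3 - <<'E'
from h import *
im=cv2.imread("pics/w1.png")
cv2.imwrite("pics/w1c.png",cv2.resize(im[230:290,265:385],None,fx=6,fy=6,interpolation=cv2.INTER_CUBIC))
P=[(-.105,-.022,.048),(.105,-.022,.048),(.105,-.15,.048),(-.103,.026,.044),(.103,.026,.044),(-.12,-.16,.004),(-.095,-.162,.048),(-.045,-.162,.048)]
print(proj("wrist",[b2w(b) for b in P]).round(1))
E
```

```text
[[273.1  82.4]
 [574.3  80.3]
 [540.1 253.1]
 [273.5   4.8]
 [582.7   2.4]
 [270.4 248.6]
 [293.5 268.2]
 [354.3 267.9]]
```

View pics/w1c.png

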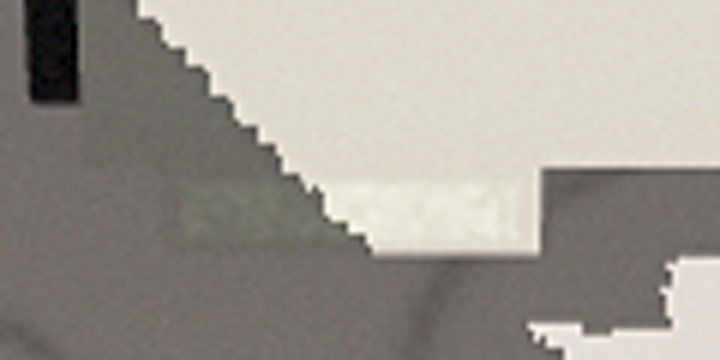

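```bash
python3 -m pendant '[[[-13,1,30],0],[[-26,1,60],0],[[-26,1,70],0],[[-26,1,80],0],[[-26,1,80],0],[[-26,1,80],0]]' 
python3 - <<'E'
from h import *
plan([(-.07,-.163,.043)])
im=robot.read_camera("wrist");cv2.imwrite("pics/w2.png",im[:,:,::-1])
print(proj("wrist",[b2w(b) for b in [(-.095,-.162,.048),(-.045,-.162,.048),(-.095,-.15,.048),(-.045,-.15,.048),(.105,-.15,.048),(.105,-.022,.048)]]).round())
E
```

```text
time: 3.52
tool_pos: [0.3985, -0.188, 0.0717]
tool_rot: [-3.14, -0.002, 1.477]
contact_force: [0.3, 0.3, 1.0]
opening: 0.0826
t 3.5167 board pos [ -70.7 -161.8   71.7] rel yaw 89.8 F [0.3 0.3 1. ] q6 -0.52
(-0.07, -0.163, 0.043) -> [-1.2  0.8 28.6]
[[279. 280.]
 [366. 279.]
 [279. 260.]
 [366. 260.]
 [630. 259.]
 [705.  -4.]]
```

View pics/w2.png

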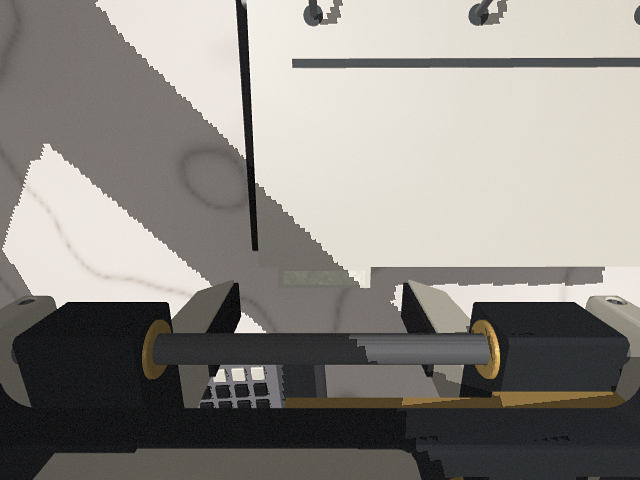

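```bash
python3 - <<'E'
from h import *
from scipy.spatial.transform import Rotation as Ro
s=robot.observe();R=Ro.from_euler('xyz',s['tool_rot']).as_matrix()
for q in [(.0095,-.041,0),(.0095,.041,0),(-.0095,.041,0)]:
    print(proj("wrist",[s['tool_pos']+R@np.array(q)]).round())
E
```

```text
[[241. 282.]]
[[403. 282.]]
[[401. 316.]]
```

```bash
python3 -m pendant '[[[-2,2.5,10],0],[[-2,2.5,20],0],[[-2,2.5,26.5],0],[[-2,2.5,26.5],0],[[-2,2.5,26.5],0]]' 
python3 - <<'E'
from h import *
plan([])
im=robot.read_camera("wrist");cv2.imwrite("pics/w3.png",im[200:,100:540,::-1])
im=robot.read_camera("scene");cv2.imwrite("pics/s3.png",cv2.resize(im[140:270,200:420,::-1],None,fx=3.5,fy=3.5))
E
```

```text
time: 3.98
tool_pos: [0.4011, -0.1903, 0.0455]
tool_rot: [-3.14, -0.001, 1.477]
contact_force: [0.2, 0.9, 1.0]
opening: 0.0824
t 3.9833 board pos [ -67.9 -163.9   45.5] rel yaw 89.8 F [0.2 0.9 1. ] q6 -0.52
```

View pics/w3.png

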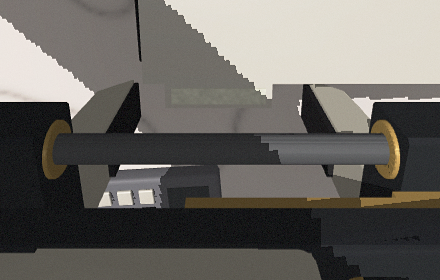

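View pics/s3.png

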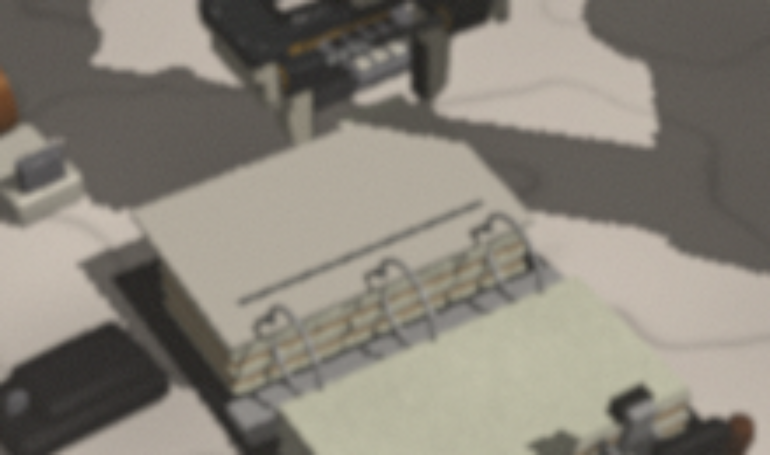

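```bash
python3 -m pendant '[[[-2,0,-1.5],0],[[-2,0,-1.5],0],[[-2,0,-1.5],0],[[-2,0,-1.5],0],[[-2,0,-1.5],0],[[-2,0,-1.5],0],[[-2,0,-1.5],0],[[-2,0,-1.5],0]]' 0.45 8
python3 - <<'E'
from h import *
plan([])
im=robot.read_camera("wrist");cv2.imwrite("pics/w4.png",im[200:,100:540,::-1])
E
```

```text
time: 4.75
tool_pos: [0.4, -0.1924, 0.0471]
tool_rot: [-3.139, -0.001, 1.478]
contact_force: [-5.1, -2.3, -0.2]
opening: 0.049
t 4.75 board pos [ -68.7 -166.    47.1] rel yaw 89.8 F [-5.1 -2.3 -0.2] q6 -0.53
```

View pics/w4.png

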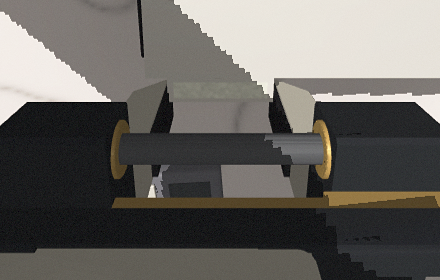

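```bash
python3 -m pendant '[[[0.5,-0.5,-7],0],[[1.4,-0.5,-15],0],[[4.3,-0.5,-30.5],0],[[8.8,-0.5,-45.7],0],[[14.8,-0.5,-60.4],0],[[14.8,-0.5,-60.4],0]]'
python3 - <<'E'
from h import *
plan([])
im=robot.read_camera("scene");cv2.imwrite("pics/s5.png",cv2.resize(im[140:270,200:420,::-1],None,fx=3.5,fy=3.5))
E
```

```text
time: 5.3
tool_pos: [0.4014, -0.176, 0.11]
tool_rot: [-3.14, -0.002, 1.478]
contact_force: [-0.4, 3.3, -1.9]
opening: 0.0489
t 5.3 board pos [ -68.9 -149.6  110. ] rel yaw 89.8 F [-0.4  3.3 -1.9] q6 -0.5
```

View pics/s5.png

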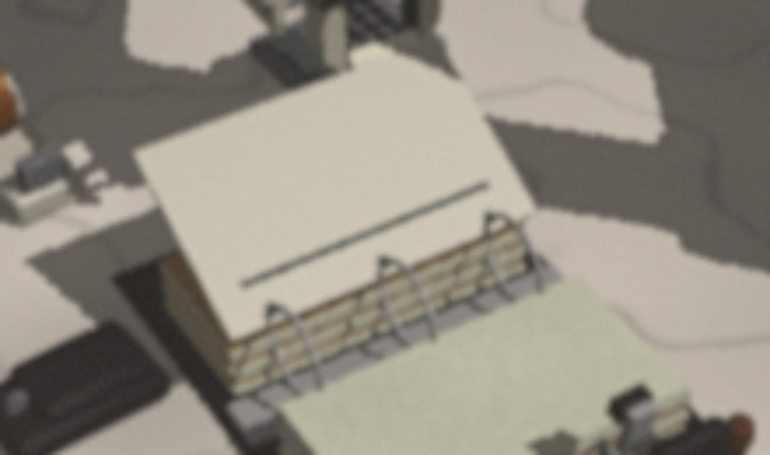

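```bash
python3 -m pendant '[[[6,0,-11.5],0],[[15,0,-24.5],0],[[25,0,-37],0],[[36.5,0,-48],0],[[49,0,-58],0],[[63,0,-67],0],[[77,0,-74.5],0],[[92,0,-80.5],0],[[107.5,0,-85],0],[[107.5,0,-85],0]]'
python3 - <<'E'
from h import *
plan([])
im=robot.read_camera("scene");cv2.imwrite("pics/s6.png",cv2.resize(im[100:270,200:480,::-1],None,fx=2.8,fy=2.8))
E
```

```text
time: 6.18
tool_pos: [0.4113, -0.0675, 0.1951]
tool_rot: [-3.141, -0.003, 1.48]
contact_force: [-0.6, 1.0, -0.8]
opening: 0.0491
t 6.1833 board pos [-68.8 -40.7 195.1] rel yaw 89.9 F [-0.6  1.  -0.8] q6 -0.26
```

View pics/s6.png

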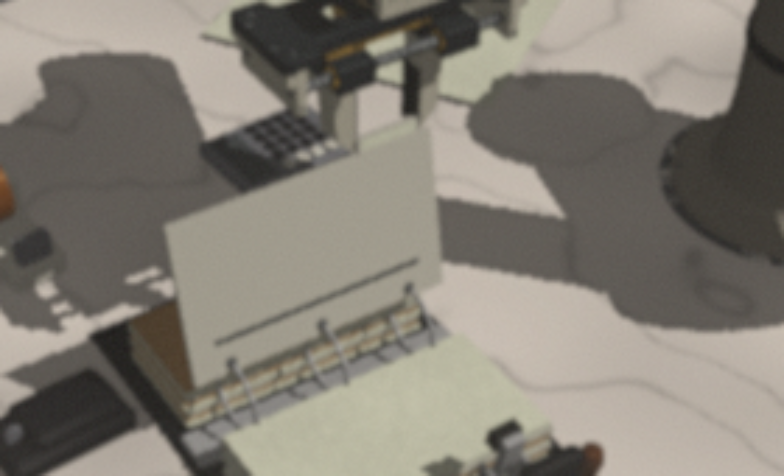

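```bash
python3 -m pendant '[[[15.5,0,-3],0],[[31,0,-4],0],[[47,0,-4],0],[[62.5,0,-2.5],0],[[78,0,1],0],[[93,0,5.5],0],[[107.5,0,12],0],[[107.5,0,12],0]]'
python3 - <<'E'
from h import *
plan([])
im=robot.read_camera("scene");cv2.imwrite("pics/s7.png",cv2.resize(im[100:300,200:480,::-1],None,fx=2.8,fy=2.8))
E
```

```text
time: 6.9
tool_pos: [0.421, 0.039, 0.1821]
tool_rot: [-3.14, -0.002, 1.481]
contact_force: [1.6, -1.3, -4.4]
opening: 0.0492
t 6.9 board pos [-68.6  66.3 182.1] rel yaw 90.0 F [ 1.6 -1.3 -4.4] q6 -0.0
```

View pics/s7.png

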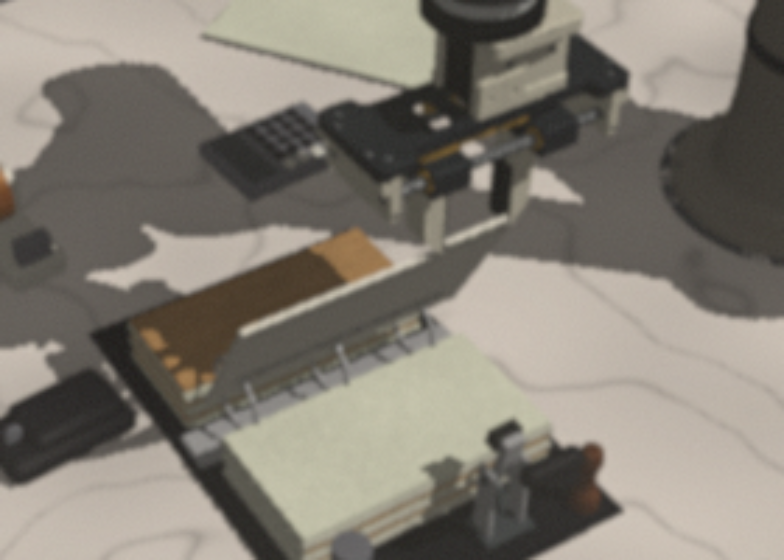

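```bash
python3 -m pendant '[[[0,0,0],0],[[0,0,0],0],[[0,0,0],0],[[0,0,-10],0],[[0,0,-25],0],[[0,0,-40],0],[[-10,10,-50],0],[[-30,40,-50],0],[[-50,75,-50],0],[[-57,108,-50],0]]' 0.75
python3 -m pendant '[[[0,0,0],0],[[0,0,0],0],[[0,0,0],0],[[0,0,0],0],[[0,0,0],0],[[0,0,0],0]]' 0
python3 - <<'E'
from h import *
plan([(.04,.01,.15)])
im=robot.read_camera("scene");cv2.imwrite("pics/s8.png",cv2.resize(im[100:300,200:480,::-1],None,fx=2.8,fy=2.8))
E
```

```text
time: 7.78
tool_pos: [0.5249, -0.0312, 0.2335]
tool_rot: [3.141, -0.0, 1.48]
contact_force: [0.5, -0.2, 0.3]
opening: 0.0691
time: 8.28
tool_pos: [0.5243, -0.0307, 0.234]
tool_rot: [3.141, -0.0, 1.481]
contact_force: [-0.6, -0.4, -0.9]
opening: 0.0333
t 8.2833 board pos [ 40.4   6.2 234. ] rel yaw 90.0 F [-0.6 -0.4 -0.9] q6 -0.11
(0.04, 0.01, 0.15) -> [ 3.8 -0.5 84. ]
```

View pics/s8.png

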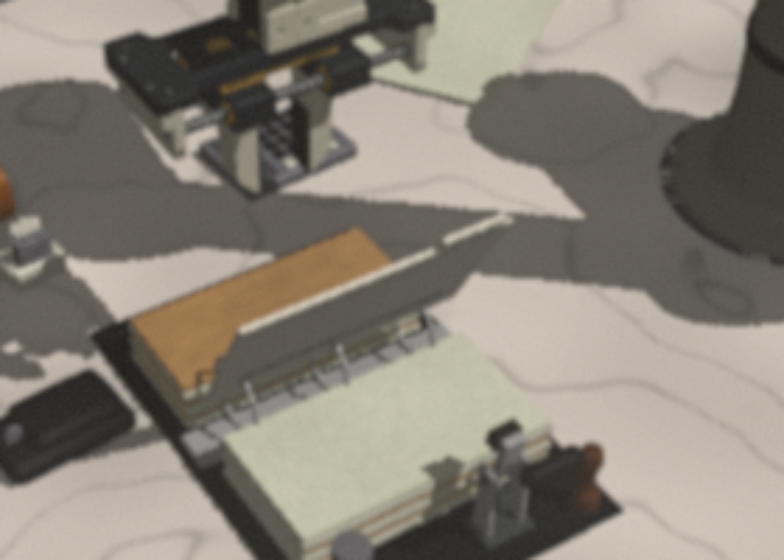

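```bash
python3 -m pendant '[[[0,0,30],0],[[0,0,60],0],[[0,0,80],0],[[0,0,84],0],[[0,0,84],0]]'
python3 - <<'E'
from h import *
plan([])
for th in np.arange(1.9,3.14,.1):
    y=-3-115*np.cos(th)-2*np.sin(th)-9.5; z=46+115*np.sin(th)-2*np.cos(th)
    b=w2b(robot.observe()['tool_pos'])*1e3
    print(round(th,2),round(y-b[1],1),round(b[2]-z,1))
E
```

```text
time: 8.75
tool_pos: [0.5237, -0.0304, 0.1492]
tool_rot: [-3.14, -0.001, 1.481]
contact_force: [-0.9, -0.6, 0.9]
opening: 0.0007
t 8.75 board pos [ 39.8   6.4 149.2] rel yaw 90.0 F [-0.9 -0.6  0.9] q6 -0.11
1.9 16.3 -6.3
2.0 27.1 -2.2
2.1 37.4 2.9
2.2 47.1 9.0
2.3 56.2 16.1
2.4 64.5 24.0
2.5 72.0 32.7
2.6 78.6 42.2
2.7 84.2 52.2
2.8 88.7 62.8
2.9 92.2 73.7
3.0 94.6 85.0
3.1 95.9 96.4
```

```bash
python3 -m pendant '[[[15,0,0],0],[[27,0,0],0],[[37,0,3],0],[[47,0,9],0],[[56,0,16],0],[[64.5,0,24],0],[[72,0,33],0],[[78.5,0,42],0],[[84,0,52],0],[[84,0,52],0]]'
python3 - <<'E'
from h import *
plan([])
im=robot.read_camera("scene");cv2.imwrite("pics/s9.png",cv2.resize(im[100:300,200:480,::-1],None,fx=2.8,fy=2.8))
E
```

```text
time: 9.58
tool_pos: [0.5297, 0.0544, 0.0946]
tool_rot: [-3.135, -0.001, 1.482]
contact_force: [-0.4, 0.2, -0.3]
opening: 0.0008
t 9.5833 board pos [38.1 91.4 94.6] rel yaw 90.1 F [-0.4  0.2 -0.3] q6 0.05
```

View pics/s9.png

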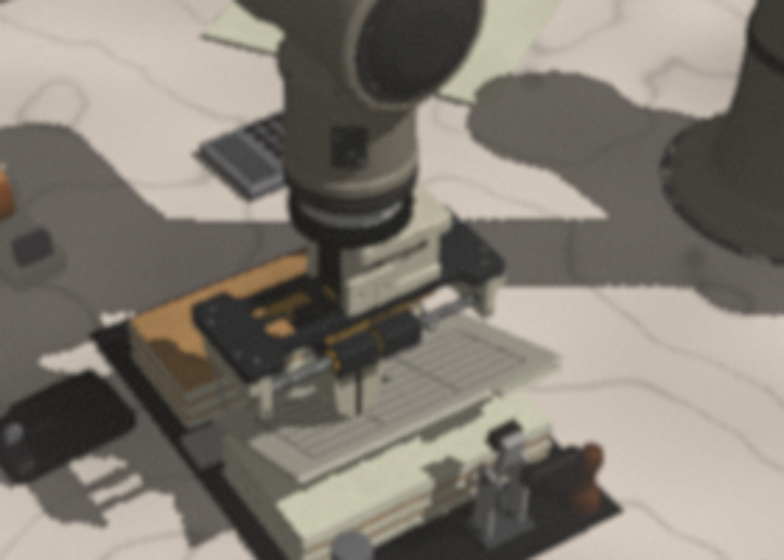

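```bash
python3 -m pendant '[[[4,0,10],0],[[7,0,20],0],[[9,0,30],0],[[10,0,38],0],[[10,0,42],0],[[10,0,44],0],[[10,0,44],0]]'
python3 -m pendant '[[[0,0,1],0],[[0,0,2],0],[[0,0,2],0]]'
```

```text
time: 10.22
tool_pos: [0.5306, 0.0637, 0.0511]
tool_rot: [-3.136, -0.0, 1.481]
contact_force: [-0.2, 0.5, 0.2]
opening: 0.0002
time: 10.47
tool_pos: [0.5307, 0.0636, 0.0492]
tool_rot: [-3.136, -0.0, 1.481]
contact_force: [0.5, 0.2, -0.4]
opening: 0.0
```

```bash
for i in 1 2; do python3 -m pendant '[[[0,0,0.7],0],[[0,0,1],0],[[0,0,1],0]]'|grep -E "pos|force"; done
```

```text
tool_pos: [0.5308, 0.0636, 0.0484]
contact_force: [0.2, 0.8, -0.5]
tool_pos: [0.5308, 0.0636, 0.0482]
contact_force: [-1.5, 0.1, 6.5]
```

```bash
python3 -m pendant '[[[0,0,0.8],0],[[0,0,0.8],0],[[0,0,0.8],0],[[0,0,0.8],0]]'|grep -E "pos|force";  python3 -m pendant '[[[0,0,-10],0],[[0,0,-40],0],[[0,0,-80],0],[[0,0,-110],0],[[-20,0,-110],0],[[-60,0,-110],0],[[-60,0,-110],0]]'
python3 - <<'E'
from h import *
plan([(-.035,.25,.2),(-.035,.25,.1)])
for n in("scene","top"):
    im=robot.read_camera(n)
    for q in("lever_tip","clamp","stamp"):
        print(n,q,[(np.round(np.array(a['xy'])*[640,480]),round(a['p'],2)) for a in robot.find_in(n,q)[:2]])
    im=im[100:300,200:480] if n=="scene" else im[180:330,200:410]
    cv2.imwrite(f"pics/{n}10.png",cv2.resize(im[:,:,::-1],None,fx=2.8,fy=2.8))
E
```

```text
tool_pos: [0.5309, 0.0636, 0.0482]
contact_force: [-2.7, 0.2, 7.1]
time: 11.88
tool_pos: [0.5261, -0.001, 0.1595]
tool_rot: [-3.14, 0.002, 1.479]
contact_force: [0.9, -0.0, -0.2]
opening: 0.0004
t 11.8833 board pos [ 39.6  35.9 159.5] rel yaw 89.9 F [ 0.9 -0.  -0.2] q6 -0.05
(-0.035, 0.25, 0.2) -> [213.8 -75.1 -40.8]
(-0.035, 0.25, 0.1) -> [214.1 -74.9  59.2]
scene lever_tip [(array([387., 265.]), 0.94), (array([446., 323.]), 0.45)]
scene clamp [(array([325., 304.]), 0.59), (array([410., 272.]), 0.28)]
scene stamp [(array([218., 249.]), 0.58), (array([412., 269.]), 0.5)]
top lever_tip [(array([265., 268.]), 0.7), (array([276., 270.]), 0.56)]
top clamp [(array([276., 271.]), 0.59)]
top stamp []
```

View pics/scene10.png

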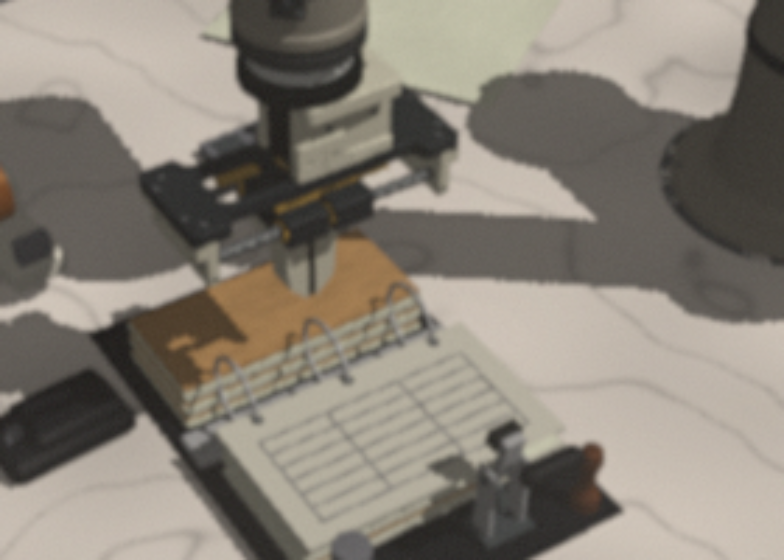

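View pics/top10.png

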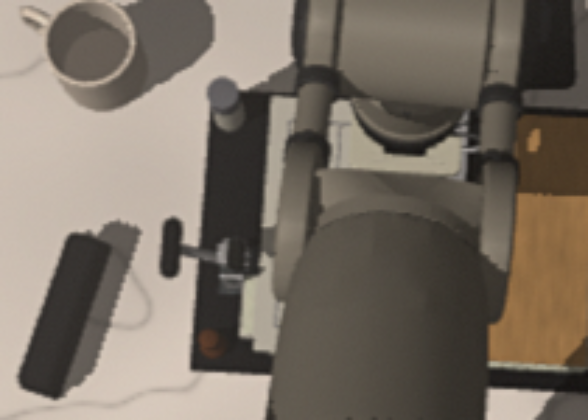

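```bash
python3 -m pendant '[[[10,-5,-30],0],[[40,-15,-40],0],[[76,-27,-40],0],[[114,-40,-40],0],[[152,-53,-40],0],[[190,-66,-40],0],[[224,-75,-40],0],[[226,-75,-20],0],[[226,-75,10],0],[[226,-75,10],0]]'
python3 - <<'E'
from h import *
plan([(-.036,.26,.1),(-.036,.16,.1)])
im=robot.read_camera("wrist");cv2.imwrite("pics/w11.png",im[:,:,::-1])
E
```

```text
time: 13.12
tool_pos: [0.4676, 0.2368, 0.1439]
tool_rot: [-3.129, 0.003, 1.486]
contact_force: [-1.7, -0.3, -0.8]
opening: 0.0003
t 13.1167 board pos [-40.1 267.5 143.9] rel yaw 90.3 F [-1.7 -0.3 -0.8] q6 0.41
(-0.036, 0.26, 0.1) -> [-7.4  4.6 43.9]
(-0.036, 0.16, 0.1) -> [-107.4    4.1   44.2]
```

View pics/w11.png

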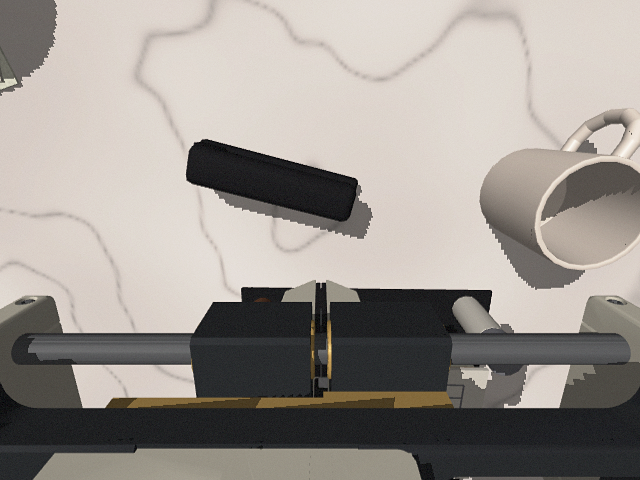

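```bash
python3 -m pendant '[[[-2,4,20],0],[[-4,4,40],0],[[-4,4,46],0],[[-4,4,46],0]]'
python3 -m pendant '[[[-10,0,0],0],[[-20,0,0],0],[[-28,0,0],0],[[-34,0,0],0],[[-40,0,0],0],[[-40,0,0],0]]'
python3 - <<'E'
from h import *
plan([])
im=robot.read_camera("scene");cv2.imwrite("pics/s12.png",cv2.resize(im[140:340,250:530,::-1],None,fx=2.8,fy=2.8))
E
```

```text
time: 13.5
tool_pos: [0.4717, 0.2318, 0.1]
tool_rot: [-3.129, 0.003, 1.484]
contact_force: [-0.9, -0.1, 0.2]
opening: 0.0005
time: 14.0
tool_pos: [0.4712, 0.1964, 0.105]
tool_rot: [-3.139, -0.009, 1.481]
contact_force: [-4.3, 24.2, 19.3]
opening: 0.0004
t 14.0 board pos [-32.8 227.6 105. ] rel yaw 90.0 F [-4.3 24.2 19.3] q6 0.32
```

View pics/s12.png

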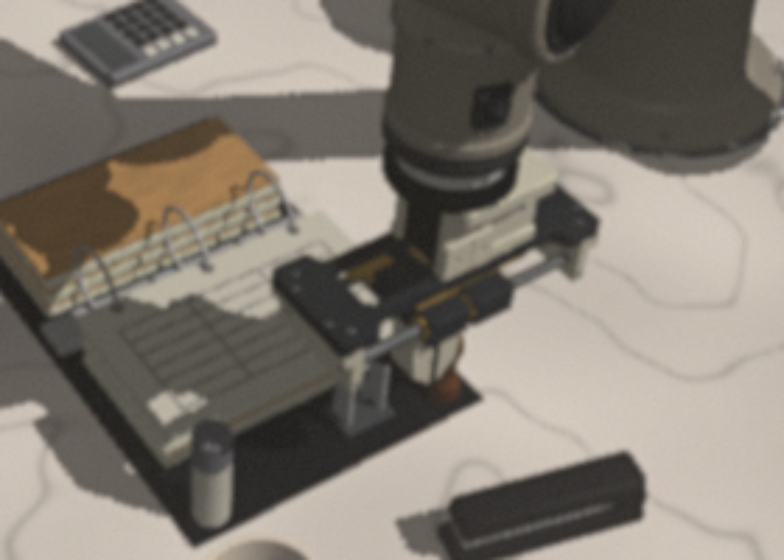

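```bash
python3 -m pendant '[[[8,0,0],0],[[18,0,0],0],[[22,0,8],0],[[22,0,18],0],[[22,0,21],0],[[22,0,21],0]]'
python3 -m pendant '[[[-8,0,0],0],[[-15,0,0],0],[[-20,0,0],0],[[-25,0,0],0],[[-30,0,0],0]]'
```

```text
time: 14.55
tool_pos: [0.4718, 0.2177, 0.0821]
tool_rot: [-3.135, -0.007, 1.481]
contact_force: [-0.4, -0.7, -0.2]
opening: 0.0002
time: 14.97
tool_pos: [0.4716, 0.1911, 0.085]
tool_rot: [3.141, -0.015, 1.48]
contact_force: [0.9, 12.4, 11.0]
opening: 0.0001
```

```bash
python3 -m pendant '[[[-4,0,-4],0],[[-9,0,-8],0],[[-14,0,-11],0],[[-19,0,-14],0],[[-19,0,-14],0]]'
python3 - <<'E'
from h import *
plan([])
im=robot.read_camera("scene");cv2.imwrite("pics/s13.png",cv2.resize(im[140:340,250:530,::-1],None,fx=2.8,fy=2.8))
E
```

```text
time: 15.38
tool_pos: [0.4699, 0.1706, 0.0991]
tool_rot: [3.141, -0.014, 1.479]
contact_force: [-0.1, 1.9, 1.5]
opening: 0.0002
t 15.3833 board pos [-31.8 201.7  99.1] rel yaw 89.9 F [-0.1  1.9  1.5] q6 0.27
```

View pics/s13.png

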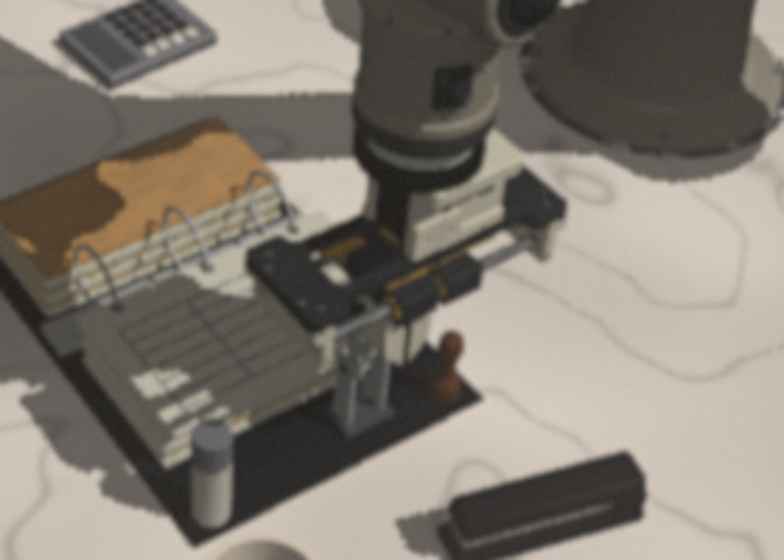

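```bash
python3 -m pendant '[[[-6,0,-3],0],[[-12,0,-4],0],[[-18,0,-5],0],[[-24,0,-5],0],[[-30,0,-5],0],[[-32,0,-5],0],[[-32,0,-5],0]]'
python3 - <<'E'
from h import *
plan([])
im=robot.read_camera("scene");cv2.imwrite("pics/s14.png",cv2.resize(im[140:340,250:530,::-1],None,fx=2.8,fy=2.8))
E
```

```text
time: 16.02
tool_pos: [0.4668, 0.1384, 0.1034]
tool_rot: [3.142, -0.014, 1.478]
contact_force: [-0.1, -0.1, -0.0]
opening: 0.0005
t 16.0167 board pos [-32.  169.4 103.4] rel yaw 89.8 F [-0.1 -0.1 -0. ] q6 0.2
```

View pics/s14.png

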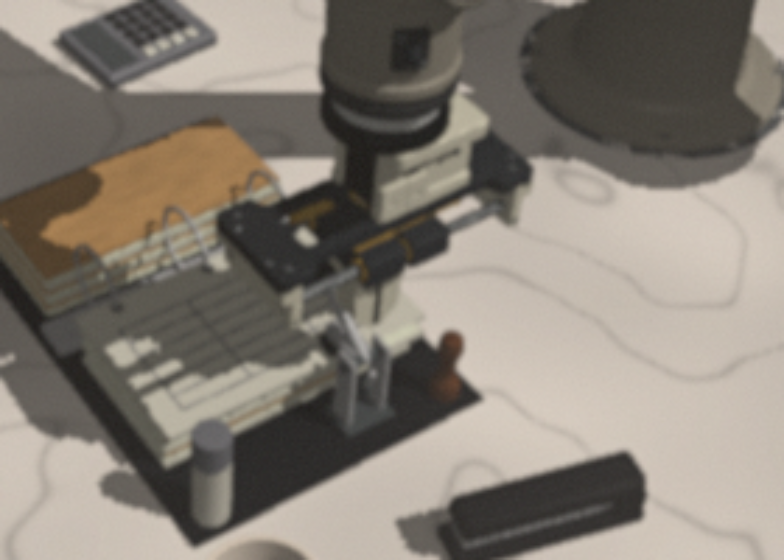

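```bash
python3 -m pendant '[[[10,0,0],0],[[20,0,-20],0],[[20,0,-60],0],[[30,0,-100],0],[[65,0,-120],0],[[105,0,-120],0],[[145,0,-120],0],[[180,0,-120],0],[[200,0,-120],0],[[200,0,-120],0]]'
python3 - <<'E'
from h import *
plan([])
for n in("scene","top"):
    im=robot.read_camera(n)
    print(n,[(np.round(np.array(a['xy'])*[640,480]),round(a['p'],2)) for a in robot.find_in(n,"lever_tip")[:2]])
    s=-.035
    print(proj(n,[b2w((-.034,.17+.064*np.cos(a),.062+.064*np.sin(a))) for a in np.radians([145,135,125])]).round())
    im=im[150:300,260:470] if n=="scene" else im[180:330,200:410]
    cv2.imwrite(f"pics/{n}15.png",cv2.resize(im[:,:,::-1],None,fx=3.8,fy=3.8))
E
```

```text
time: 16.9
tool_pos: [0.4844, 0.3411, 0.2258]
tool_rot: [3.142, -0.016, 1.482]
contact_force: [-0.6, -1.3, -0.6]
opening: 0.0005
t 16.9 board pos [-32.7 372.8 225.8] rel yaw 90.1 F [-0.6 -1.3 -0.6] q6 0.56
scene [(array([371., 247.]), 0.7)]
[[365. 236.]
 [367. 235.]
 [370. 235.]]
top [(array([305., 273.]), 0.51), (array([351., 264.]), 0.19)]
[[306. 271.]
 [303. 270.]
 [299. 269.]]
```

View pics/scene15.png

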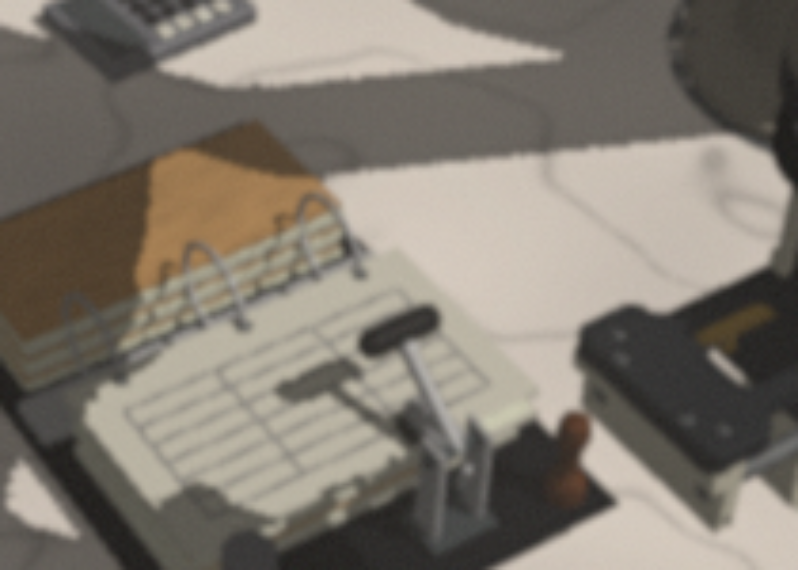

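View pics/top15.png

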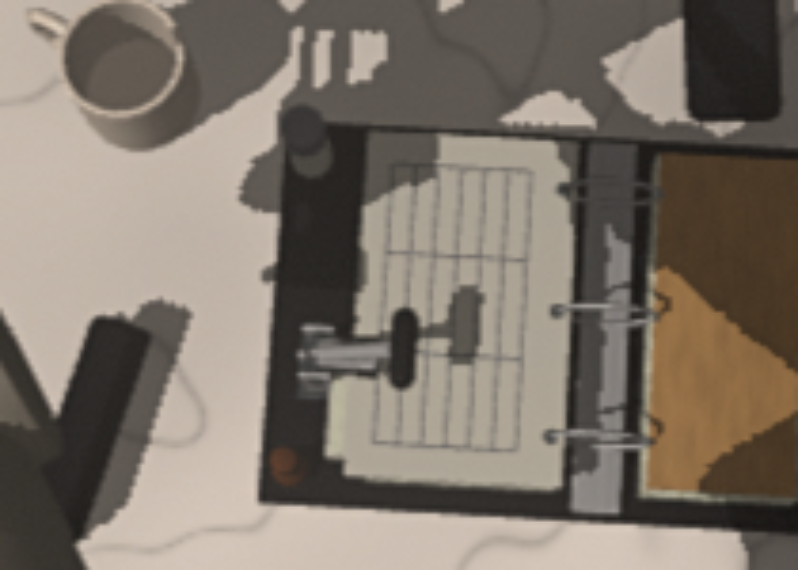

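```bash
python3 -c "
from cell import robot
print(robot.hand_in())"
```

```text
the job is handed in; nothing more can be done
None
```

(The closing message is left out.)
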